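Spot temperature reading of a forged hammer head

TASK

Take a temperature reading of the forged hammer head on the cooling stand: slide the metal shield all the way aside, pick up the thermometer gun and aim it level and squarely at the centre of the white paint spot, with its muzzle 8 cm from the spot, holding it still there for two seconds. Then set the thermometer gently back, standing upright on its rubber mat, and leave the shield open. Do not touch the hot hammer head or disturb the other things on the bench.

Things in the scene. Friction and masses are not known exactly. Their poses are not given: they have to be found in the camera images.
- thermometer: Pistol-type thermometer, 0.3 kg, always on, standing on its black foot (80 x 62 mm). Origin: centre of the foot's underside; z up, x the way it points (at the start within 60 deg of the robot's -x). Grey flat-sided barrel: 36 mm wide (y), 103 to 147 mm up, x -70 to 55 mm; red muzzle, 32 mm across, on to x 70 mm. Black handle below the barrel, 40 x 30 mm.
- muzzle (a point): Centre of the thermometer's front lens: x = 70 mm, z = 125 mm in the thermometer's frame.
- focus (a point): Point on the thermometer's line of sight 80 mm ahead of the muzzle: x = 150 mm, y = 0, z = 125 mm in the thermometer's frame (axes parallel to it). To be put on the spot.
- mat: Black rubber mat with a yellow border, 150 x 150 x 4 mm, fixed to the bench; the thermometer stands near its middle. Origin: centre of its underside, z up.
- hammer_head: Dark steel hammer head, loose, 1.4 kg, lying on the stand's firebrick: 50 (x) by 120 (y) by 50 mm tall, its underside 130 mm above the bench. Origin: centre of its underside; x points out of the cheek (flat side) with the white spot, away from the robot.
- spot (a point): Centre of the white spot (34 mm across) on the hammer head's cheek, 155 mm above the bench; axes as the hammer head's: x is the outward, level normal of the cheek. A white stripe on the head's top shows its place from above. Behind the shield until that is slid aside.
- stand: Cooling stand, fixed: steel plate with a 114 x 230 mm firebrick (top 130 mm above the bench) and, 85 mm from its middle on the +x side, a level track for the shield (top 66 mm above the bench). Origin: middle of its underside; x points away from the robot, y along the brick and track.
- shield (a joint): Travel of the shield along its track in m: 0 covers the spot, 0.15 fully aside at the stop (it moves towards the stand's -y). It starts within 20 mm of 0; friction about 1.5 N, stays where it is left.
- shield_grip (a point): Centre of the wooden grip on top of the shield: 14 mm thick along the stand's x, 60 mm long along its y, 40 mm tall; this point is 235 mm above the bench. Below the grip the shield is a steel plate 4 mm thick and 120 mm wide. Axes parallel to the stand's.
- spare_head: Bright steel hammer head without paint, 50 x 120 x 50 mm, on the bench; a bystander. Origin: centre of its underside.
- tin: Low brass-coloured tin, 72 mm across, 60 mm tall, on the bench; a bystander. Origin: centre of its underside.
- wire_brush: Brush lying on the bench; a bystander.
Things that resemble listed ones, but are neither listed nor needed, are in the scene too. Leave any green or pink look-alike of the hammer_head alone.

How it is judged:
By the outcome, as a careful person would: the job done as asked, in the order asked, and still so for the second after the job is handed in, with the robot touching nothing.
It also fails if it takes over 69 s, if anything falls off the work surface, if the arm or the gripper's body presses on something with over 40 N, if the wrist force passes 120 N, or if a joint passes its speed limit or range.

ROBOT

A 6-joint arm with a two-finger parallel gripper is mounted at the origin on the work surface. World frame = base frame: x ahead of the robot, y to its left, z up, the work surface at z = 0. Lengths are in mm, angles in rad, forces in N, time in s.
With the tool pointing down it reaches from about 275 to 750 mm from the base axis. Payload 10.2 kg.
Tool frame: the origin (TCP) lies midway between the tips of the shut fingers; the grasp point (between the pads) lies 19 mm behind it (ctrl.grip_depth is the distance from the TCP to the grasp point, in mm); y points along the fingers, x is the direction in which the jaws open and shut, and the axes are right-handed (so a half turn about y gives the same grasp; the last joint's range is limited). The gripper opens to 85 mm and grips with 20 to 120 N. Pads are 22 mm wide; open, the fingers measure 114 mm over their backs; the gripper's body (76 mm by 85 mm) begins 54 mm behind the grasp point. The pads swing forward as they close: fully open they stand 13 mm farther back than shut.
Start: joints at [0.895, 0.313, 1.498, -0, 1.331, -0.223], TCP at [229.693, 472.094, 231.294] pointing down, gripper open.
Joint ranges: [-2.94, 2.94], [-0.97, 2.17], [0.19, 2.56], [-1.23, 4.37], [0.02, 3.11], [-2.88, 2.88]. Speed limits (rad/s): [2.39, 2.39, 3.01, 3.14, 3.14, 3.14].

INTERFACE

Orientations are given as a unit quaternion [w, x, y, z].
In Python, from rig import ctrl gives the robot as it stands. The module is installed in compiled form; this text tells all that it offers.
- The arm moves only by the tool drive_tool, never from a script. Its arguments are lists of equal length, an entry for each row: "gripper": the closure, from 0 (fully open) to 1 (shut); "offset": the shift along the tool's x, y, z in m, a list of three; "turn": the turn about the tool's y in degrees. In form: {"gripper": [gripper, ...], "offset": [[tx, ty, tz], ...], "turn": [turn, ...]}. A call has 1 to 20 rows; each row shifts and turns the commanded pose from where the row before left it, along the tool's axes as they then stand; what a row does not reach is not made up. A row lasts 1/12 s, in which the tool goes at most 41.7 mm and 7.16 degrees, less where a joint would pass 70% of its speed; a pose out of reach is approached as far as the arm can. A call is refused whole if a number of a shift passes 0.0417 or a number of a turn 7.16, either way. A call with a gripper value outside its range is refused whole. The fingers move at their own pace and stop on an object; "force" is the grip in N (left out, the last holds). Time passes only in rows, so rows that do not move let the fingers close. It gives the time, the measured TCP pose, the force and the opening at its end, in the units of the state.
- ctrl.sense(): the state, without advancing time (a new reading comes with each control period).
- ctrl.capture(name): name is "side" or "top" or "wrist"; returns (picture, depth): 420x560x3 uint8, red, green, blue; 420x560 float32, mm along the optical axis (not along the pixel's ray), 0 where there is no reading.
- ctrl.camera_params(name): a dict with "fovy" (degrees; the focal length in pixels is half the picture's height over the tangent of half this angle, whatever the lens; pixels are square), "cx", "cy" (the principal point, pixels), "view" (4x4, takes a point from world to camera coordinates); the wrist camera has in their place "tool_from_camera" (4x4, takes a point from camera to tool coordinates, whose origin is the TCP and whose axes are the tool frame's). Camera axes: x right, y down, z forward; pixel columns grow to the right and rows downward; lengths in mm; the calibration is good to about 2 mm. A picture is of the moment at which its call begins: read the wrist's pose just before it. camera_params takes no time and is no camera call.
- ctrl.finish_job(): hands the job in, once; it reports no verdict.
Trained networks look in the newest picture that a camera, given by its name, has taken for a name from the list of things; names that differ only in an ending like _2 or _b are one class to them, and where a whole thing is asked for, a point or a joint stands for the part that bears it (a point fixed in the world has none). Each returns a list of dicts, best first, with "score" (0 to 1); they miss things now and then, are a little off and sometimes report something else, mostly with a low value. They report only what shows in the picture. A call takes as long as a camera call. They do not tell look-alikes from the thing itself.
- ctrl.boxes_of(camera, query): "centre" ([x, y, z] in mm, in the coordinates of the camera as it stood for that picture, good to about 4 mm: the middle of the surface that is visible of it).
- ctrl.regions_of(camera, query): "mask" (420x560 bool, what is visible of it).
- ctrl.pinpoint(camera, query): "centre" ([x, y, z] in mm, in the coordinates of the camera as it stood for that picture, good to about 4 mm: a listed point, or the origin of a listed thing).
The state is a dict: "time_s": time; "joints": joint angles; "dq": joint speeds; "tau": joint torques, N m; "eef_pos": TCP position; "ee_rot": TCP orientation; "force": force on the tool from outside, world axes, zero at the start; "wrist_torque": the same for the moment, N m; "grip_width": opening from 0.0 (shut) to 1.0 (fully open).
Only numpy, scipy, OpenCV 4.12 (cv2) and the standard library are available. Lean on these libraries where they do the work, as an engineer would, in place of code of your own. Each camera call takes 0.05 s, during which the arm holds its last target.

## Working session

There is one attempt and no reset: what is moved stays moved. The work goes in short steps, Python scripts to look and compute and a tool call to move; the robot and the scene stay as the last step left them, time stands still between calls to the robot, and variables do not carry over. Pictures are saved under pics/ and viewed, and the job is handed in when it is done.

Besides the shell and the picture viewer there is one more tool, called after "Emit:" by a JSON object that holds its "api" and its "payload". drive_tool: Moves the arm, as the interface text tells. Its arguments: {"type":"object","properties":{"gripper":{"type":"array","items":{"type":"number"}},"offset":{"type":"array","items":{"type":"array","items":{"type":"number"}}},"turn":{"type":"array","items":{"type":"number"}},"force":{"type":"number"}},"required":["gripper","offset","turn"]}

```bash
mkdir -p pics; ls
cat > h.py <<'E'
import numpy as np, cv2
from rig import ctrl
from scipy.spatial.transform import Rotation as R
def Rq(q): return R.from_quat([q[1],q[2],q[3],q[0]])
def cam2world(name, s=None):
    p=ctrl.camera_params(name)
    if 'view' in p: return np.linalg.inv(np.array(p['view']))
    s=s or ctrl.sense(); T=np.eye(4); T[:3,:3]=Rq(s['ee_rot']).as_matrix(); T[:3,3]=s['eef_pos']
    return T@np.array(p['tool_from_camera'])
def f_of(p,H=420): return H/2/np.tan(np.radians(p['fovy'])/2)
def tw(T,c): return (T@np.append(c,1))[:3]
def pix(name,w,T):
    p=ctrl.camera_params(name); c=(np.linalg.inv(T)@np.append(w,1))[:3]; f=f_of(p)
    return c[0]/c[2]*f+p['cx'],c[1]/c[2]*f+p['cy']
def cloud(name,d,T):
    p=ctrl.camera_params(name); f=f_of(p); v,u=np.mgrid[:d.shape[0],:d.shape[1]]
    P=np.stack([(u-p['cx'])/f*d,(v-p['cy'])/f*d,d,np.ones_like(d)],-1)
    W=(P@T.T)[...,:3]; W[d==0]=np.nan; return W
E
python3 - <<'E'
from h import *
s=ctrl.sense(); print(s)
for n in ['side','top','wrist']:
    T=cam2world(n,s); rgb,d=ctrl.capture(n); np.savez('/tmp/'+n,rgb=rgb,d=d,T=T)
    cv2.imwrite(f'pics/{n}0.png',rgb[...,::-1]); print(n,ctrl.camera_params(n)['fovy'],T.round(2).tolist())
    if n=='wrist': continue
    for q in ['thermometer','mat','hammer_head','spot','stand','shield_grip','spare_head','tin','wire_brush']:
        for r in ctrl.pinpoint(n,q)[:3]:
            w=tw(T,r['centre']); print(n,q,round(r['score'],2),w.round(0),np.round(pix(n,w,T)))
print(ctrl.sense()['time_s'])
E
```

```text
pics
{'time_s': 0.0, 'joints': array([ 8.94583411e-01,  3.13435432e-01,  1.49845422e+00,  1.10888889e-05,
        1.33098349e+00, -2.23406022e-01]), 'dq': array([-1.87737304e-04,  1.03860079e-03,  5.40447068e-04,  9.80337969e-05,
        1.67719358e-03,  2.20822802e-03]), 'tau': array([ 3.52101870e-04, -4.12269652e+01, -2.59744066e+01, -1.17537979e-04,
        4.14039561e-03,  4.74903359e-06]), 'eef_pos': array([229.52784099, 471.87914077, 230.73607608]), 'ee_rot': array([-0.599332  ,  0.59962299,  0.37457332, -0.37543076]), 'force': array([0.14938565, 0.4836055 , 0.16938815]), 'wrist_torque': array([-0.02310673, -0.00692828,  0.0246898 ]), 'grip_width': 1.0016200858743016}
side 48.294054682427486 [[0.92, -0.24, 0.31, 192.15], [-0.39, -0.56, 0.73, -920.23], [-0.0, -0.79, -0.61, 920.03], [0.0, 0.0, 0.0, 1.0]]
side thermometer 0.59 [542. 307.   8.] [235. 194.]
side thermometer 0.46 [ 567. -164.  232.] [303. 222.]
side mat 0.95 [548. 290.   2.] [238. 198.]
side hammer_head 0.83 [ 502. -176.  132.] [280. 264.]
side hammer_head 0.82 [566. 102.  -1.] [264. 231.]
side hammer_head 0.78 [ 785
[... 743 characters left out ...]
94 [ 500. -183.  131.] [342. 244.]
top hammer_head 0.92 [ 788. -295.   -1.] [378. 139.]
top hammer_head 0.85 [570. 104.   0.] [225. 217.]
top spot 0.98 [ 410. -395.   25.] [420. 284.]
top spot 0.89 [ 524. -180.  153.] [341. 233.]
top spot 0.73 [561. 128.  23.] [215. 220.]
top stand 0.79 [ 476. -178.    2.] [333. 256.]
top shield_grip 0.8 [ 562. -163.  233.] [339. 212.]
top spare_head 0.79 [720. 308.   2.] [149. 159.]
top tin 0.91 [712. 154.  -2.] [207. 163.]
top wire_brush 0.56 [363. 103.  -0.] [222. 298.]
top wire_brush 0.18 [ 562. -167.  235.] [341. 212.]
wrist 61.97343684112272 [[0.44, 0.87, 0.23, 170.1], [0.9, -0.42, -0.12, 500.96], [-0.0, 0.26, -0.97, 372.89], [0.0, 0.0, 0.0, 1.0]]
1.05
```

Run:
```python
import cv2
for n,(x0,x1,y0,y1) in {'side':(160,440,130,400),'top':(110,460,110,320)}.items():
    im=cv2.imread(f'pics/{n}0.png')[y0:y1,x0:x1]; s=min(800/(x1-x0),600/(y1-y0)); cv2.imwrite(f'pics/{n}0c.png',cv2.resize(im,None,fx=s,fy=s)); print(n,s)
```

```text
side 2.2222222222222223
top 2.2857142857142856
```

View pics/side0c.png

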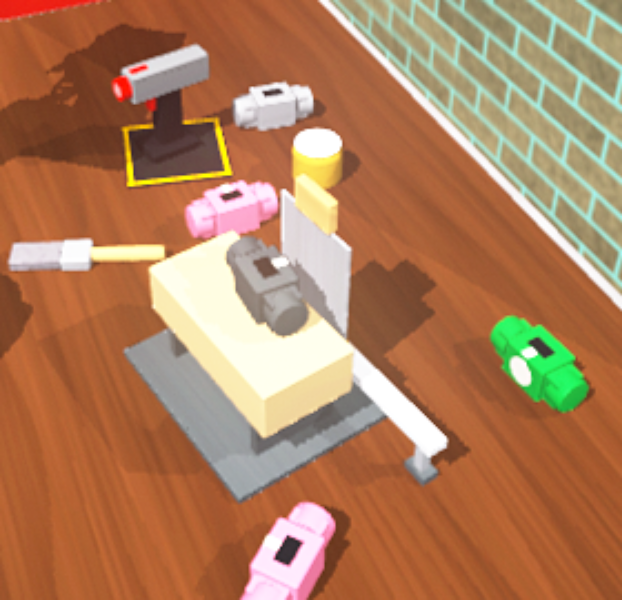

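View pics/top0c.png

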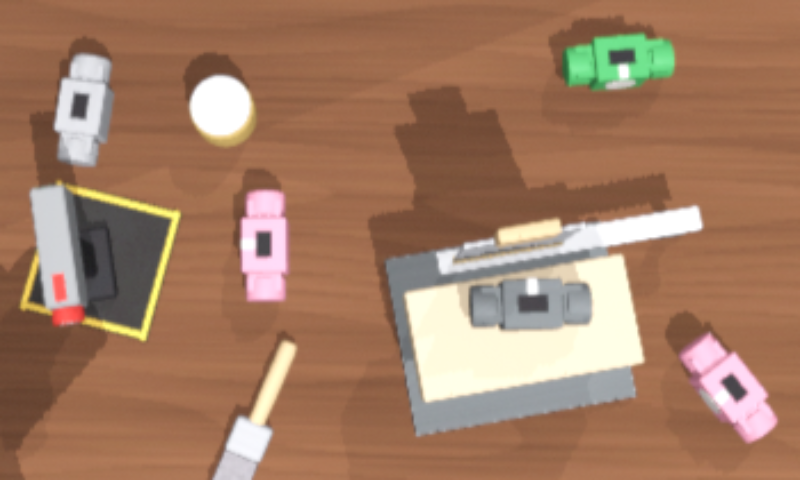

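The real hammer head is the dark one on the firebrick (side px 280,264; top px 342,244). The look-alikes are pink (top 225,217 and 420,284), green (top 378,139), and the bright spare (top 149,159). The thermometer is on the mat at top px ~140,225, and the shield grip is at top px 341,212. Next I'll measure yaws from the depth images.

Run:
```python
from h import *
def rect(P):
    r=cv2.minAreaRect(P[:,:2].astype(np.float32)); return np.round(r[0],1),np.round(r[1],1),round(r[2],1)
for n in ['top','side']:
    z=np.load(f'/tmp/{n}.npz'); W=cloud(n,z['d'],z['T']); 
    def box(x0,x1,y0,y1,z0,z1):
        m=(W[...,0]>x0)&(W[...,0]<x1)&(W[...,1]>y0)&(W[...,1]<y1)&(W[...,2]>z0)&(W[...,2]<z1); return W[m]
    for nm,b in dict(barrel=(430,680,200,380,138,160),brick=(380,580,-330,-30,122,138),head=(440,560,-270,-90,172,190),grip=(520,600,-230,-90,218,265),shield=(510,620,-260,-70,80,265),track=(500,640,-420,-230,55,75),mat=(440,660,180,400,1,15)).items():
        P=box(*b)
        if len(P)>10:
            C=np.cov(P[:,:2].T); w,v=np.linalg.eigh(C); a=v[:,1]; print(n,nm,len(P),P.mean(0).round(1),rect(P),'pca',np.degrees(np.arctan2(a[1],a[0])).round(1),np.sqrt(w).round(1))
s=ctrl.sense(); print(Rq(s['ee_rot']).as_matrix().round(3))
```

```text
top barrel 928 [542.9 301.1 148.7] (array([541.2, 301.8]), array([141.3,  37.5]), 10.4) pca -169.4 [10.5 39.1]
top brick 3647 [ 470.9 -174.4  129.5] (array([ 490.8, -174.8]), array([140.4, 230.6]), 11.3) pca 100.7 [34.7 72.6]
top head 885 [ 500.1 -177.4  178.1] (array([ 505.8, -164.8]), array([142.5,  72.4]), 66.7) pca 89.2 [14.7 30.1]
top grip 228 [ 560.7 -164.2  250. ] (array([ 563.4, -172.7]), array([14.5, 78.4]), 11.4) pca 101.3 [ 4.4 18.1]
top shield 1188 [ 538.7 -179.   167.3] (array([ 542.5, -165.6]), array([ 64.9, 188.8]), 0.1) pca 90.3 [19.8 45.1]
top track 567 [ 589.5 -305.2   65.5] (array([ 589.7, -302.6]), array([ 24.5, 150.2]), 11.4) pca 102.2 [ 7. 42.]
top mat 2427 [547.5 272.3   3.9] (array([550., 290.]), array([219.7, 219.9]), 90.0) pca 159.9 [56.2 60.9]
side barrel 359 [542.9 296.4 147.5] (array([540.9, 300.9]), array([142. ,  41.5]), 11.6) pca -170.0 [10.8 39.3]
side brick 2751 [ 473.1 -194.   129.2] (array([ 492.5, -173.7]), array([144.3, 234.2]), 11.4) pca 105.6 [36.5 71.1]
side head 678 [ 504.6 -178.8  178. ] (array([ 517.4, -174. ]), array([ 85.6, 133.3]), 1.4) pca 72.5 [19.5 33.6]
side grip 319 [ 560.2 -170.4  241. ] (array([ 561.5, -165.5]), array([16.3, 62.3]), 12.9) pca 103.5 [ 3.9 18.5]
side shield 1914 [ 553.8 -182.4  168.6] (array([ 543.9, -183.3]), array([153.7,  66.9]), 89.7) pca 83.1 [17.5 37.3]
side track 644 [ 587.1 -311.2   64.9] (array([ 582. , -314.4]), array([102.1, 135.8]), 34.6) pca 106.4 [15.7 40.5]
side mat 1003 [551.  272.5   3.8] (array([550.5, 290.2]), array([219.3, 218.7]), 89.9) pca -176.2 [49.7 56. ]
[[ 0.437 -0.    -0.899]
 [ 0.899 -0.     0.437]
 [-0.    -1.     0.   ]]
```

View pics/wrist0.png

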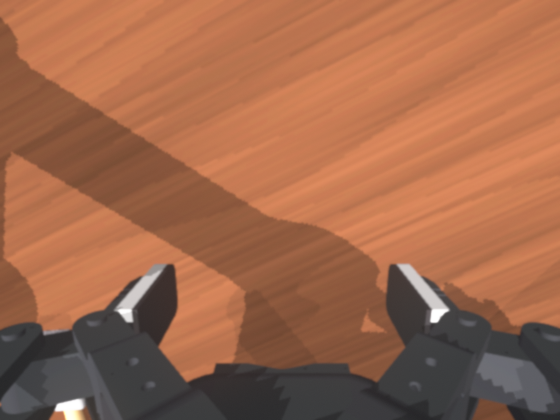

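Emit:
{"api": "drive_tool", "payload": {"gripper": [0,0,0,0,0,0,0,0,0,0,0,0,0,0,0,0,0,0,0,0], "offset": [[-0.01,-0.01,-0.014],[-0.022,-0.01,-0.03],[-0.022,-0.01,-0.03],[-0.022,-0.01,-0.03],[-0.022,-0.01,-0.03],[-0.022,-0.01,-0.03],[-0.022,-0.01,-0.03],[-0.022,-0.01,-0.03],[-0.022,-0.01,-0.03],[-0.022,-0.01,-0.03],[-0.022,0,-0.03],[-0.022,0,-0.03],[-0.022,0,-0.03],[-0.022,0,-0.03],[-0.022,0,-0.03],[-0.022,0,-0.03],[-0.022,0,-0.03],[-0.022,0,-0.03],[-0.016,0,-0.024],[-0.008,0,-0.012]], "turn": [0,0,0,0,0,0,0,0,0,0,0,0,0,0,0,0,0,0,0,0]}}

```text
time_s: 2.72
eef_pos: [555.6, -142.9, 330.3]
ee_rot: [0.6, -0.6, -0.374, 0.375]
force: [-1.1, 0.2, -0.2]
grip_width: 0.997
```

Emit:
{"api": "drive_tool", "payload": {"gripper": [0,0,0,0,0,0,0,0,0], "offset": [[0,0,0],[0,0,0],[0,0,0],[0,0,0],[0,0,0],[0,0,0],[0,0,0],[0,0,0],[0,0,0]], "turn": [6.6,6.6,6.6,6.6,6.6,6.6,6.6,6.6,0]}}

```text
time_s: 3.47
eef_pos: [554.8, -139.8, 331.2]
ee_rot: [0.704, -0.704, -0.068, 0.068]
force: [0.1, -0.3, -0.1]
grip_width: 0.999
```

Run:
```python
from h import *
s=ctrl.sense(); M=Rq(s['ee_rot']).as_matrix(); print(s['time_s'],s['eef_pos'],np.degrees(np.arctan2(M[1,0],M[0,0])),np.degrees(s['joints']).round(1))
T=cam2world('wrist',s); rgb,d=ctrl.capture('wrist'); np.savez('/tmp/wrist1',rgb=rgb,d=d,T=T); cv2.imwrite('pics/wrist1.png',rgb[...,::-1])
for q in ['hammer_head','spot','shield_grip','stand']:
    for r in ctrl.pinpoint('wrist',q)[:2]:
        w=tw(T,r['centre']); print(q,round(r['score'],2),w.round(1),np.round(pix('wrist',w,T)))
W=cloud('wrist',d,T)
def box(x0,x1,y0,y1,z0,z1):
    return W[(W[...,0]>x0)&(W[...,0]<x1)&(W[...,1]>y0)&(W[...,1]<y1)&(W[...,2]>z0)&(W[...,2]<z1)]
for nm,b in dict(head=(440,560,-270,-90,174,190),grip=(520,600,-230,-90,248,265),brick=(380,580,-330,-30,122,138)).items():
    P=box(*b)
    if len(P)>10:
        r=cv2.minAreaRect(P[:,:2].astype(np.float32)); print(nm,len(P),P.mean(0).round(1),r)
```

```text
3.4667 [ 554.75899838 -139.80080695  331.24349066] 11.020212303818596 [-25.9  21.6  66.1  -0.   92.3 -36.9]
hammer_head 0.7 [ 500.5 -172.8  127.8] [223. 206.]
hammer_head 0.63 [ 4.232e+02 -4.133e+02 -2.000e-01] [164. 325.]
spot 0.74 [ 519.2 -175.3  150.8] [238. 219.]
shield_grip 0.86 [ 562.7 -166.5  231.9] [286. 249.]
head 4814 [ 498.4 -173.2  178.6] ((501.3790283203125, -163.789306640625), (141.96188354492188, 63.95228576660156), 74.40626525878906)
grip 1683 [ 560.3 -160.2  254.1] ((560.4739379882812, -161.8693084716797), (13.467547416687012, 59.67387771606445), 11.49759292602539)
brick 16971 [ 469.5 -149.8  129.5] ((490.74530029296875, -171.21707153320312), (143.49835205078125, 228.9152069091797), 10.942764282226562)
```

View pics/wrist1.png

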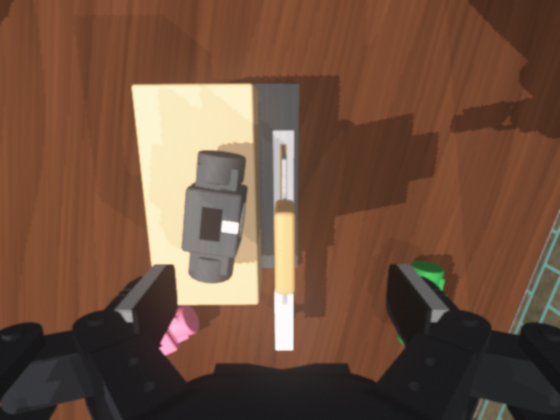

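Emit:
{"api": "drive_tool", "payload": {"gripper": [0,0,0,0,0,0.3,0.5,0.7,1,1,1,1,1], "offset": [[0.002,0.011,-0.024],[0,0.03,0],[0,0.03,0],[0,0.025,0],[0,0.015,0],[0,0,0],[0,0,0],[0,0,0],[0,0,0],[0,0,0],[0,0,0],[0,0,0],[0,0,0]], "turn": [0,0,0,0,0,0,0,0,0,0,0,0,0], "force": 25}}

```text
time_s: 4.8
eef_pos: [561.4, -163.1, 221.2]
ee_rot: [-0.703, 0.704, 0.07, -0.069]
force: [-3.5, -0.5, 6.5]
grip_width: 0.159
```

Emit:
{"api": "drive_tool", "payload": {"gripper": [1,1,1,1,1,1,1,1,1,1], "offset": [[0,0,-0.006],[0,0,-0.012],[0,0,-0.018],[0,0,-0.02],[0,0,-0.02],[0,0,-0.02],[0,0,-0.02],[0,0,-0.014],[0,0,-0.008],[0,0,0]], "turn": [0,0,0,0,0,0,0,0,0,0]}}

```text
time_s: 5.63
eef_pos: [589.0, -300.2, 221.2]
ee_rot: [-0.703, 0.705, 0.07, -0.068]
force: [0.2, -1.8, 5.8]
grip_width: 0.16
```

Emit:
{"api": "drive_tool", "payload": {"gripper": [1,1,1,1,1,1], "offset": [[0,0,-0.003],[0,0,-0.003],[0,0,-0.002],[0,0,-0.002],[0,0,-0.002],[0,0,0]], "turn": [0,0,0,0,0,0]}}

```text
time_s: 6.13
eef_pos: [589.9, -305.1, 221.0]
ee_rot: [0.707, -0.7, -0.069, 0.072]
force: [-14.9, 24.8, 12.3]
grip_width: 0.16
```

Emit:
{"api": "drive_tool", "payload": {"gripper": [0.7,0.4,0,0,0,0,0,0,0], "offset": [[0,0,0],[0,0,0],[0,0,0],[0,0,0],[0,-0.02,0],[0,-0.03,0],[0,-0.035,0],[0,-0.03,0],[0,-0.005,0]], "turn": [0,0,0,0,0,0,0,0,0]}}

```text
time_s: 6.88
eef_pos: [591.2, -310.7, 346.3]
ee_rot: [-0.701, 0.706, 0.072, -0.067]
force: [-0.0, -0.6, 0.9]
grip_width: 0.999
```

Run:
```python
from h import *
s=ctrl.sense(); M=Rq(s['ee_rot']).as_matrix(); print(s['time_s'],s['eef_pos'],np.degrees(np.arctan2(M[1,0],M[0,0])),np.degrees(s['joints']).round(1))
for n in ['wrist','top']:
    T=cam2world(n,s); rgb,d=ctrl.capture(n); np.savez('/tmp/'+n+'2',rgb=rgb,d=d,T=T); cv2.imwrite(f'pics/{n}2.png',rgb[...,::-1])
    for q in ['hammer_head','spot','shield_grip']:
        for r in ctrl.pinpoint(n,q)[:2]:
            w=tw(T,r['centre']); print(n,q,round(r['score'],2),w.round(1),np.round(pix(n,w,T)))
    W=cloud(n,d,T)
    P=W[(abs(W[...,0]-590)<50)&(abs(W[...,1]+305)<60)&(abs(W[...,2]-254)<6)]
    if len(P)>10: print(n,P.mean(0),cv2.minAreaRect(P[:,:2].astype(np.float32)))
```

```text
6.8833 [ 591.15121454 -310.68317398  346.3448105 ] 11.238379104344562 [-37.8  36.1  41.8  -0.  101.6 -49. ]
wrist hammer_head 0.95 [ 498.2 -173.1  129.2] [211.  17.]
wrist hammer_head 0.91 [ 781.7 -292.4    1.8] [415. 178.]
wrist spot 0.96 [ 521.5 -175.3  152.7] [232.  19.]
wrist spot 0.77 [ 406.5 -390.8   31.8] [133. 199.]
wrist shield_grip 0.63 [ 588.8 -308.9  233.4] [279. 204.]
wrist [ 589.02771893 -302.76859962  254.1439742 ] ((589.3991088867188, -303.7352294921875), (13.657669067382812, 59.396854400634766), 10.876501083374023)
top hammer_head 0.95 [ 497.2 -183.   129.8] [341. 245.]
top hammer_head 0.85 [570.9 102.2   1. ] [225. 217.]
top spot 0.93 [ 526.7 -184.9  154.8] [344. 231.]
top spot 0.93 [ 760.2 -294.3   24.5] [380. 147.]
top shield_grip 0.73 [ 591.6 -308.1  235. ] [406. 200.]
top [ 595.68879918 -328.63653172  254.40884717] ((595.0308227539062, -327.47576904296875), (11.263589859008789, 20.037708282470703), 1.1572588682174683)
```

View pics/wrist2.png

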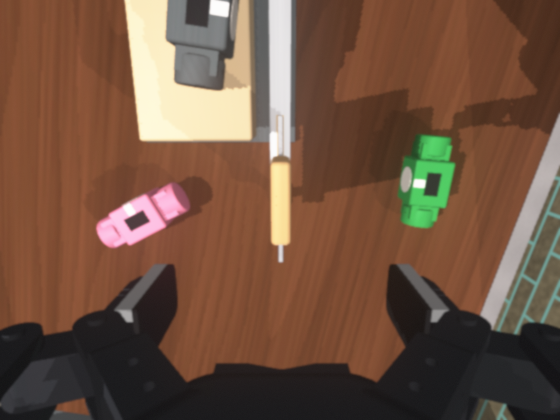

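Emit:
{"api": "drive_tool", "payload": {"gripper": [0,0,0,0,0,0,0,0,0,0,0,0,0,0,0,0,0,0,0,0], "offset": [[0.01,0.007,0.026],[0.01,0.007,0.026],[0.01,0.007,0.026],[0.01,0.007,0.026],[0.01,0.008,0.025],[0,0,0],[0,0,0],[0,0,0],[0,0,0],[0,0,0],[0,0,0],[0,0,0],[0,0,0],[0,0,0],[0,0,0],[0,0,0],[0,0,0],[0,0,0],[0,0,0],[0,0,0]], "turn": [0,0,0,0,7,7,7,7,7,7,7,7,7,7,7,7,7,7,3,0]}}

```text
time_s: 8.95
eef_pos: [614.4, -173.7, 303.7]
ee_rot: [-0.501, 0.501, -0.5, 0.499]
force: [0.2, -0.4, 1.0]
grip_width: 1.002
```

Run:
```python
from h import *
s=ctrl.sense(); M=Rq(s['ee_rot']).as_matrix(); print(s['time_s'],s['eef_pos'],np.degrees(np.arctan2(M[1,0],M[0,0])),np.degrees(s['joints']).round(1))
n='wrist'
T=cam2world(n,s); rgb,d=ctrl.capture(n); np.savez('/tmp/'+n+'3',rgb=rgb,d=d,T=T); cv2.imwrite(f'pics/{n}3.png',rgb[...,::-1])
for q in ['hammer_head','spot']:
    for r in ctrl.pinpoint(n,q)[:2]:
        w=tw(T,r['centre']); print(n,q,round(r['score'],2),w.round(1),np.round(pix(n,w,T)))
W=cloud(n,d,T)
# cheek points
m=(abs(W[...,0]-523)<14)&(abs(W[...,1]+177)<22)&(W[...,2]>137)&(W[...,2]<174)
P=W[m]; print(len(P),P.mean(0))
# plane x = a + b y + c z robust
A=np.c_[np.ones(len(P)),P[:,1]+177,P[:,2]-155]; w=np.ones(len(P),bool)
for _ in range(6):
    k=np.linalg.lstsq(A[w],P[w,0],rcond=None)[0]; r=P[:,0]-A@k; w=abs(r)<2
print('plane',k,'yaw',np.degrees(np.arctan(-k[1])),w.sum(),r[w].std())
hsv=cv2.cvtColor(rgb,cv2.COLOR_RGB2HSV)
for lo in (150,190):
    mm=m&(hsv[...,2]>lo)&(hsv[...,1]<60); Q=W[mm]
    v,u=np.nonzero(mm)
    if len(Q): print('spot',len(Q),np.median(Q,0),Q.min(0),Q.max(0),u.min(),u.max(),v.min(),v.max())
# head top outline
P=W[(abs(W[...,0]-500)<40)&(abs(W[...,1]+177)<32)&(abs(W[...,2]-179)<4)]
print('top',len(P),cv2.minAreaRect(P[:,:2].astype(np.float32)),P[:,2].mean())
```

```text
8.95 [ 614.4257733  -173.68542425  303.74905258] -89.84817516656194 [-26.3  31.4  55.3   0.   93.3  63.6]
wrist hammer_head 0.87 [ 422.7 -414.1   -1.7] [449. 304.]
wrist hammer_head 0.7 [ 497.2 -175.4  131.6] [283. 305.]
wrist spot 0.92 [ 759.5 -294.7   21.3] [391.  43.]
wrist spot 0.89 [ 519.  -176.5  153.7] [284. 297.]
945 [ 523.21237877 -177.02953315  157.51388732]
plane [ 5.23229767e+02 -4.50565687e-02 -7.44614248e-03] yaw 2.579806417535473 945 0.5232444269668367
spot 452 [ 523.50205515 -175.36180636  156.81661465] [ 522.06977093 -190.21951373  139.96808673] [ 524.80893266 -159.748643    172.02243096] 266 299 286 302
top 3492 ((498.5080871582031, -176.26205444335938), (50.262176513671875, 59.89561080932617), 2.524261951446533) 179.43733825012598
```

View pics/wrist3.png

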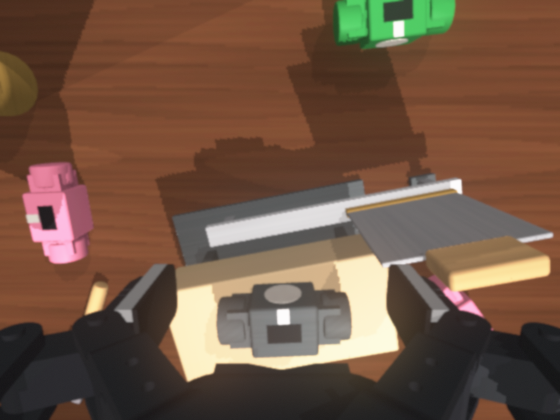

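Emit:
{"api": "drive_tool", "payload": {"gripper": [0,0,0,0,0,0,0,0,0,0,0,0,0,0,0,0], "offset": [[-0.018,0,-0.004],[-0.036,0,-0.006],[-0.036,0,-0.006],[-0.036,0,-0.006],[-0.036,0,-0.006],[-0.036,0,-0.006],[-0.036,0,-0.006],[-0.036,0,-0.006],[-0.036,0,-0.006],[-0.036,0,-0.006],[-0.036,0,-0.006],[-0.036,0,-0.006],[-0.036,0,-0.006],[-0.025,0,-0.008],[0,0,0],[0,0,0]], "turn": [0,0,0,0,0,0,0,0,0,0,0,0,0,-5,-5.3,0]}}

```text
time_s: 10.43
eef_pos: [527.8, 302.2, 304.1]
ee_rot: [-0.545, 0.546, -0.45, 0.45]
force: [-0.3, 0.9, -0.4]
grip_width: 0.998
```

Run:
```python
from h import *
s=ctrl.sense(); M=Rq(s['ee_rot']).as_matrix(); print(s['time_s'],s['eef_pos'],np.degrees(np.arctan2(M[1,0],M[0,0])),np.degrees(s['joints']).round(1))
n='wrist'
T=cam2world(n,s); rgb,d=ctrl.capture(n); np.savez('/tmp/'+n+'4',rgb=rgb,d=d,T=T); cv2.imwrite(f'pics/{n}4.png',rgb[...,::-1])
for q in ['thermometer','muzzle','mat']:
    for r in ctrl.pinpoint(n,q)[:2]:
        w=tw(T,r['centre']); print(n,q,round(r['score'],2),w.round(1),np.round(pix(n,w,T)))
W=cloud(n,d,T)
P=W[(abs(W[...,0]-541)<90)&(abs(W[...,1]-301)<50)&(abs(W[...,2]-147)<3)]
print('barrel',len(P),cv2.minAreaRect(P[:,:2].astype(np.float32)),P[:,2].mean())
P=W[(abs(W[...,0]-541)<90)&(abs(W[...,1]-301)<60)&(W[...,2]>8)&(W[...,2]<30)]
if len(P)>50: print('foot',len(P),cv2.minAreaRect(P[:,:2].astype(np.float32)),P[:,2].mean())
# mat yellow
hsv=cv2.cvtColor(rgb,cv2.COLOR_RGB2HSV); m=(abs(hsv[...,0].astype(int)-28)<6)&(hsv[...,1]>150)&(hsv[...,2]>120)&(abs(W[...,2]-4)<6)
P=W[m]; print('mat',len(P),cv2.minAreaRect(P[:,:2].astype(np.float32)))
# consistency: head in views 1,2
for k in ('1','2','3'):
    z=np.load('/tmp/wrist'+k+'.npz'); V=cloud('wrist',z['d'],z['T']); P=V[(abs(V[...,0]-500)<40)&(abs(V[...,1]+177)<28)&(abs(V[...,2]-179)<4)]
    print(k,len(P),cv2.minAreaRect(P[:,:2].astype(np.float32)))
```

```text
10.4333 [527.8059312  302.17378234 304.05082036] -79.04040843344252 [18.8 27.  62.2 -0.  90.9 97.8]
wrist thermometer 0.74 [534.5 305.4   6. ] [280. 165.]
wrist muzzle 0.57 [470.7 297.1 129.1] [275. 248.]
wrist mat 0.6 [5.526e+02 2.895e+02 2.000e-01] [295. 153.]
barrel 2001 ((539.7449951171875, 305.45635986328125), (140.65182495117188, 35.998207092285156), 10.737722396850586) 148.8769931898568
foot 536 ((539.4776000976562, 305.1092224121094), (79.77294921875, 61.49340057373047), 10.274942398071289) 18.75433032458216
mat 1290 ((547.6195068359375, 289.72076416015625), (148.64891052246094, 152.5311737060547), 76.20713806152344)
1 3391 ((497.9767150878906, -176.62791442871094), (50.226993560791016, 57.33089065551758), 2.825878143310547)
2 2843 ((498.44805908203125, -187.15322875976562), (50.22248840332031, 37.50850296020508), 2.6052191257476807)
3 3306 ((498.440673828125, -176.91217041015625), (50.42353057861328, 56.886390686035156), 1.8418928384780884)
```

View pics/wrist4.png

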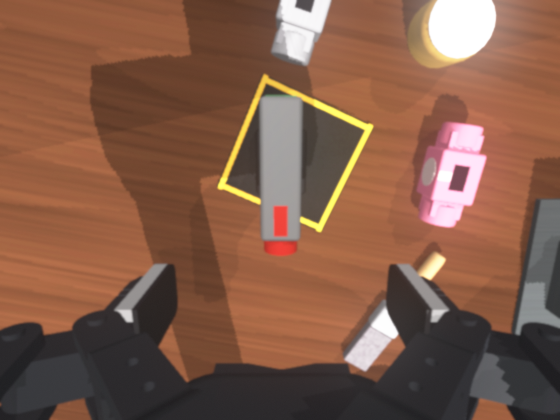

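Emit:
{"api": "drive_tool", "payload": {"gripper": [0,0,0,0,0,0,0,0.2,0.4,0.6,1,1,1,1], "offset": [[-0.001,0.024,0.012],[0,0.036,0],[0,0.036,0],[0,0.036,0],[0,0.032,0],[0,0.02,0],[0,0.01,0],[0,0,0],[0,0,0],[0,0,0],[0,0,0],[0,0,0],[0,0,0],[0,0,0]], "turn": [0.4,0,0,0,0,0,0,0,0,0,0,0,0,0], "force": 50}}

```text
time_s: 11.8
eef_pos: [540.8, 304.5, 112.1]
ee_rot: [0.543, -0.541, 0.453, -0.454]
force: [-0.2, 1.0, 6.6]
grip_width: 0.418
```

Run:
```python
from h import *
s=ctrl.sense(); M=Rq(s['ee_rot']).as_matrix(); print(s['time_s'],s['eef_pos'],s['force'],s['grip_width'],np.degrees(np.arctan2(M[1,0],M[0,0])))
n='wrist'
T=cam2world(n,s); rgb,d=ctrl.capture(n); np.savez('/tmp/'+n+'5',rgb=rgb,d=d,T=T); cv2.imwrite(f'pics/{n}5.png',rgb[...,::-1])
```

```text
11.8 [540.83774841 304.49379469 112.07033842] [-0.17425715  1.03964459  6.63604883] 0.417604904935584 -79.84542966201471
```

View pics/wrist5.png

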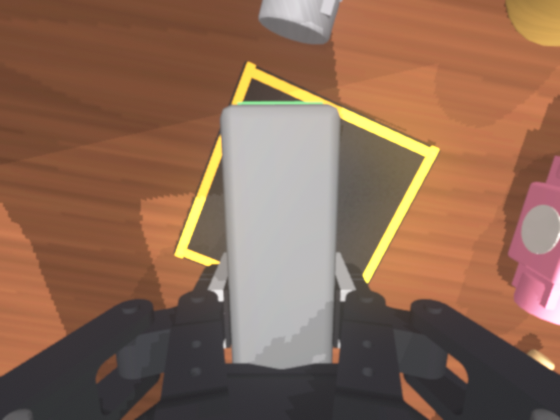

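Emit:
{"api": "drive_tool", "payload": {"gripper": [1,1,1,1,1,1,1,1], "offset": [[0,-0.004,0],[0,-0.01,0],[0,-0.018,0],[0,-0.02,0],[0,-0.02,0],[0,-0.02,0],[0,-0.013,0],[0,-0.005,0]], "turn": [0,0,0,0,0,0,0,0]}}

```text
time_s: 12.52
eef_pos: [540.4, 304.2, 223.0]
ee_rot: [0.543, -0.541, 0.453, -0.454]
force: [-0.6, -0.5, -3.3]
grip_width: 0.412
```

Emit:
{"api": "drive_tool", "payload": {"gripper": [1,1,1,1,1,1,1,1,1,1,1,1,1,1,1,1,1,1,1,1], "offset": [[0.01,0,0.002],[0.02,0,0.003],[0.028,0,0.003],[0.03,0,0.003],[0.03,0,0.003],[0.03,0,0.003],[0.03,0,0.003],[0.03,0,0.003],[0.03,0,0.003],[0.03,0,0.003],[0.03,0,0.003],[0.03,0,0.003],[0.03,0,0.003],[0.03,0,0.003],[0.03,0,0.003],[0.03,0,0.002],[0.024,0,0.001],[0.015,0,0.001],[0.002,0,0],[0,0,0]], "turn": [0,0,0,0,0,0,0,0,0,0,0,0,0,0,0,0,0,3.8,3.8,0]}}

```text
time_s: 14.18
eef_pos: [672.6, -170.8, 218.2]
ee_rot: [-0.509, 0.51, -0.491, 0.489]
force: [0.2, 0.8, -4.3]
grip_width: 0.416
```

Run:
```python
from h import *
s=ctrl.sense(); M=Rq(s['ee_rot']).as_matrix(); print(s['time_s'],s['eef_pos'],s['force'],s['grip_width'],np.degrees(np.arctan2(M[1,0],M[0,0])),np.degrees(s['joints']).round(1)); print(M.round(4))
for n in ('top','side','wrist'):
    T=cam2world(n,s); rgb,d=ctrl.capture(n); np.savez('/tmp/'+n+'6',rgb=rgb,d=d,T=T); cv2.imwrite(f'pics/{n}6.png',rgb[...,::-1])
    for q in ['muzzle','focus','thermometer','spot']:
        for r in ctrl.pinpoint(n,q)[:1]:
            w=tw(T,r['centre']); print(n,q,round(r['score'],2),w.round(1),np.round(pix(n,w,T)))
a=np.hstack([cv2.imread('pics/side6.png')[130:400,160:440],cv2.resize(cv2.imread('pics/top6.png')[110:320,300:460],(280,270))[:, :]]); cv2.imwrite('pics/c6.png',cv2.resize(a,None,fx=1.42,fy=1.42))
```

```text
14.1833 [ 672.61430701 -170.82381793  218.18945888] [ 0.16278261  0.7765473  -4.26163632] 0.41563171526943604 -87.7004942912283 [-23.9  41.3  51.4  -0.   87.5  63.8]
[[ 0.0401 -0.0031  0.9992]
 [-0.9992  0.001   0.0401]
 [-0.0011 -1.     -0.003 ]]
top focus 0.28 [ 500.1 -179.8  129.8] [340. 244.]
top thermometer 0.49 [ 673.  -177.6  108.4] [339. 173.]
top spot 0.86 [ 522.3 -179.4  153. ] [341. 233.]
side muzzle 0.6 [ 606.6 -173.9  236.3] [321. 219.]
side thermometer 0.73 [ 673.6 -164.7  116.6] [340. 247.]
side spot 0.86 [ 525.3 -175.2  159.8] [289. 253.]
wrist spot 0.68 [ 754.9 -297.    23.6] [422. 103.]
```

View pics/c6.png

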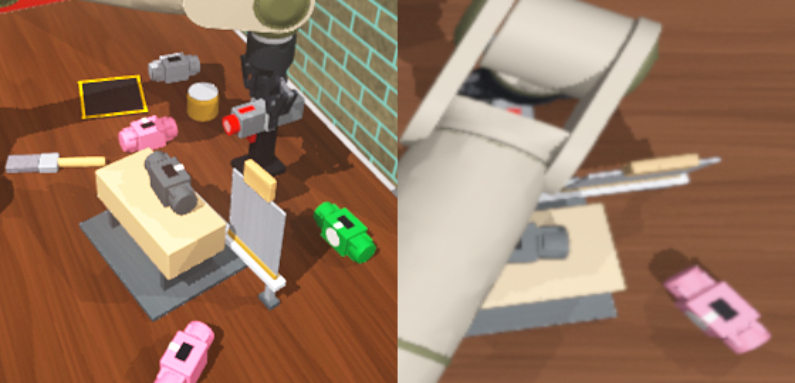

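View pics/wrist6.png

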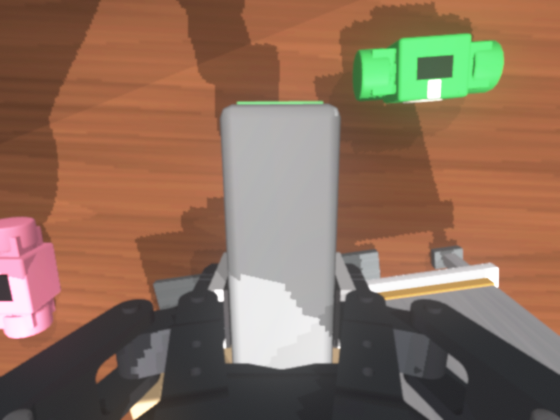

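Run:
```python
from h import *
p=np.array(ctrl.camera_params('wrist')['tool_from_camera'])
for k in '56':
    z=np.load(f'/tmp/wrist{k}.npz'); V=cloud('wrist',z['d'],p)  # tool frame
    m=(abs(V[...,0])<16)&(V[...,2]>12)&(V[...,2]<68)&(V[...,1]<-20)&(V[...,1]>-60)
    P=V[m]; A=np.c_[np.ones(len(P)),P[:,0],P[:,2]]; w=np.ones(len(P),bool)
    for _ in range(6):
        c=np.linalg.lstsq(A[w],P[w,1],rcond=None)[0]; r=P[:,1]-A@c; w=abs(r)<2
    print(k,len(P),w.sum(),'top y at 0',c[0],'slopes deg x,z',np.degrees(c[1:]))
    m=(abs(V[...,0])<25)&(V[...,2]>25)&(V[...,2]<90)&(V[...,1]<-15)&(V[...,1]>-60)
    P=V[m]; print(cv2.minAreaRect(P[:,[0,2]].astype(np.float32)),P[:,2].max(),P[:,0].min(),P[:,0].max())
```

```text
5 18695 18619 top y at 0 -38.73038214064612 slopes deg x,z [0.48346218 0.39930157]
((-0.4993400573730469, 47.332275390625), (36.359458923339844, 44.80213928222656), 0.3055788576602936) 69.80117086031264 -18.758378975733926 17.796030509236264
6 18698 18628 top y at 0 -38.66491969451575 slopes deg x,z [0.54988805 0.37755779]
((-0.5020828247070312, 47.35594177246094), (36.31596755981445, 44.82315444946289), 0.3072125315666199) 69.83288158475843 -18.741252891464747 17.724394990145434
```

Emit:
{"api": "drive_tool", "payload": {"gripper": [1,1,1,1,1,1,1,1,1,1], "offset": [[-0.002,0.006,0.001],[0,0.012,0],[0,0.015,0],[0,0.015,0],[0,0.013,0],[0,0.01,0],[0,0.006,0],[0,0.003,0],[0,0,0],[0,0,0]], "turn": [-0.2,0,0,0,0,0,0,0,0,0]}}

```text
time_s: 15.77
eef_pos: [674.6, -166.9, 140.9]
ee_rot: [0.512, -0.512, 0.487, -0.488]
force: [-1.1, 0.1, -3.4]
grip_width: 0.416
```

```bash
cat > chk.py <<'E'
from h import *
s=ctrl.sense(); Ms=[];ps=[]
for i in range(4):
    s=ctrl.sense(); M=Rq(s['ee_rot']).as_matrix(); Ms.append(M); ps.append(s['eef_pos']); ctrl.capture('side')
M=R.from_matrix(Ms).mean().as_matrix(); p=np.mean(ps,0); print(s['time_s'],p,np.std(ps,0))
fwd=-M[:,2]; up=-M[:,1]; O=p+M[:,2]*(-0.0)-up*108.3+fwd*0.3
foc=O+fwd*150+up*125; spot=np.array([523.3,-175.2,155]); n=np.array([np.cos(np.radians(2.55)),np.sin(np.radians(2.55)),0])
print('focus',foc,'err',foc-spot,'angle',np.degrees(np.arccos(-fwd@n)),'fwd',fwd,'toolyaw',np.degrees(np.arctan2(M[1,0],M[0,0])))
E
python3 chk.py
python3 - <<'E'
from h import *
rgb,d=ctrl.capture('side'); T=cam2world('side'); cv2.imwrite('pics/side7.png',cv2.resize(rgb[150:330,220:440,::-1],None,fx=3,fy=3))
for q in ['muzzle','focus','thermometer','spot','hammer_head']:
    for r in ctrl.pinpoint('side',q)[:1]:
        w=tw(T,r['centre']); print(q,round(r['score'],2),w.round(1),np.round(pix('side',w,T)))
E
```

```text
15.9167 [ 674.6015692  -166.91130516  141.11622954] [0.03608819 0.02554602 0.10927758]
focus [ 524.45490548 -174.137126    157.63127983] err [1.15490548 1.062874   2.63127983] angle 0.22056945753467577 fwd [-0.99884008 -0.04813498 -0.00123043] toolyaw -87.24104202492265
muzzle 0.58 [ 603.7 -172.5  159.7] [318. 243.]
focus 0.69 [ 605.  -172.   160.8] [318. 243.]
spot 0.97 [ 406.5 -394.9   24.7] [279. 380.]
hammer_head 0.95 [ 7.861e+02 -2.959e+02 -1.000e-01] [401. 301.]
```

View pics/side7.png

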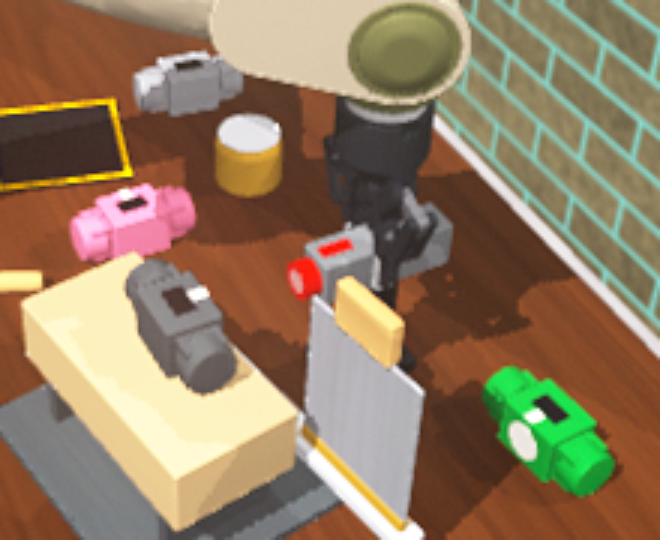

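Emit:
{"api": "drive_tool", "payload": {"gripper": [1,1,1,1], "offset": [[0.001,0.0026,-0.001],[0,0,0],[0,0,0],[0,0,0]], "turn": [0.2,0,0,0]}}

```text
time_s: 16.6
eef_pos: [673.3, -167.9, 137.6]
ee_rot: [-0.511, 0.511, -0.489, 0.489]
force: [-0.5, -0.6, -3.7]
grip_width: 0.414
```

```bash
python3 chk.py
```

```text
16.75 [ 673.357865   -167.85997797  137.72112947] [0.0305706  0.00790667 0.05995307]
focus [ 523.20660339 -174.5616146   154.41444264] err [-0.09339661  0.6383854  -0.58555736] angle 0.006150123544065359 fwd [-9.99005424e-01 -4.45887935e-02 -4.44897949e-05] toolyaw -87.444403030691
```

Emit:
{"api": "drive_tool", "payload": {"gripper": [1,1,1,1,1,1,1,1,1,1,1,1,1,1,1,1,1,1,1,1], "offset": [[0,0,0],[0,0,0],[0,0,0],[0,0,0],[0,0,0],[0,0,0],[0,0,0],[0,0,0],[0,0,0],[0,0,0],[0,0,0],[0,0,0],[0,0,0],[0,0,0],[0,0,0],[0,0,0],[0,0,0],[0,0,0],[0,0,0],[0,0,0]], "turn": [0,0,0,0,0,0,0,0,0,0,0,0,0,0,0,0,0,0,0,0]}}

```text
time_s: 18.47
eef_pos: [673.3, -167.9, 137.7]
ee_rot: [-0.511, 0.511, -0.489, 0.489]
force: [0.4, -0.3, -3.1]
grip_width: 0.416
```

Emit:
{"api": "drive_tool", "payload": {"gripper": [1,1,1,1,1,1,1,1,1,1,1,1,1,1,1,1,1,1,1,1], "offset": [[0,0,0],[0,0,0],[0,0,0],[0,0,0],[0,0,0],[0,0,0],[0,0,0],[0,0,0],[0,0,0],[0,0,0],[0,0,0],[0,0,0],[0,0,0],[0,0,0],[0,0,0],[0,0,0],[0,0,0],[0,0,0],[0,0,0],[0,0,0]], "turn": [0,0,0,0,0,0,0,0,0,0,0,0,0,0,0,0,0,0,0,0]}}

```text
time_s: 20.13
eef_pos: [673.3, -167.9, 137.7]
ee_rot: [-0.511, 0.511, -0.489, 0.489]
force: [-0.4, 0.1, -4.0]
grip_width: 0.415
```

```bash
python3 chk.py
```

```text
20.2833 [ 673.34174242 -167.86176798  137.68880368] [0.00469892 0.02188764 0.0176539 ]
focus [ 523.19174065 -174.56805394  154.39157878] err [-0.10825935  0.63194606 -0.60842122] angle 0.007417454792103253 fwd [-9.99004067e-01 -4.46192130e-02  1.84637360e-05] toolyaw -87.44265837447325
```

Emit:
{"api": "drive_tool", "payload": {"gripper": [1,1,1,1,1,1,1,1], "offset": [[0,-0.004,0],[0,-0.01,0],[0,-0.015,0],[0,-0.018,0],[0,-0.018,0],[0,-0.013,0],[0,-0.006,0],[0,0,0]], "turn": [0,0,0,0,0,0,0,0]}}

```text
time_s: 21.0
eef_pos: [673.8, -168.0, 224.0]
ee_rot: [0.511, -0.511, 0.488, -0.49]
force: [0.3, 0.3, -3.6]
grip_width: 0.416
```

Emit:
{"api": "drive_tool", "payload": {"gripper": [1,1,1,1,1,1,1,1,1,1,1,1,1,1,1,1,1,1,1,1], "offset": [[-0.01,0,-0.0023],[-0.02,0,-0.0046],[-0.028,0,-0.0065],[-0.03,0,-0.007],[-0.03,0,-0.007],[-0.03,0,-0.007],[-0.03,0,-0.007],[-0.03,0,-0.007],[-0.03,0,-0.007],[-0.03,0,-0.007],[-0.03,0,-0.007],[-0.03,0,-0.007],[-0.03,0,-0.007],[-0.03,0,-0.007],[-0.03,0,-0.007],[-0.03,0,-0.007],[-0.018,0,-0.004],[-0.008,0,-0.002],[0,0,0],[0,0,0]], "turn": [0,0,0,0,0,0,0,0,0,0,0,0,0,0,0,0,0,0,-3.8,-3.8]}}

```text
time_s: 22.67
eef_pos: [541.0, 301.1, 220.7]
ee_rot: [-0.543, 0.544, -0.453, 0.452]
force: [-0.5, 0.1, -3.0]
grip_width: 0.417
```

Emit:
{"api": "drive_tool", "payload": {"gripper": [1,1], "offset": [[0,0,0],[0,0,0]], "turn": [0,0]}}

```text
time_s: 22.83
eef_pos: [541.6, 300.4, 221.1]
ee_rot: [-0.541, 0.542, -0.455, 0.454]
force: [-0.3, 0.4, -4.2]
grip_width: 0.418
```

Emit:
{"api": "drive_tool", "payload": {"gripper": [1,1,1,1,1,1,1,1,1,1,1,1], "offset": [[0,0.008,0],[0,0.016,0],[0,0.02,0],[0,0.02,0],[0,0.016,0],[0,0.011,0],[0,0.006,0],[0,0.003,0],[0,0.002,0],[0,0.001,0],[0,0,0],[0,0,0]], "turn": [0,0,0,0,0,0,0,0,0,0,0,0]}}

```text
time_s: 23.83
eef_pos: [542.2, 300.8, 119.3]
ee_rot: [0.543, -0.542, 0.454, -0.454]
force: [-0.9, -0.0, -3.6]
grip_width: 0.419
```

Emit:
{"api": "drive_tool", "payload": {"gripper": [1,1,1,1,1,1,1,1], "offset": [[0,0.002,0],[0,0.001,0],[0,0.001,0],[0,0.001,0],[0,0.0005,0],[0,0,0],[0,0,0],[0,0,0]], "turn": [0,0,0,0,0,0,0,0]}}

```text
time_s: 24.5
eef_pos: [541.9, 300.7, 113.2]
ee_rot: [0.542, -0.542, 0.454, -0.454]
force: [0.6, 0.3, -3.5]
grip_width: 0.414
```

Emit:
{"api": "drive_tool", "payload": {"gripper": [1,1,1,1,1,1], "offset": [[0,0.0005,0],[0,0.0005,0],[0,0.0003,0],[0,0,0],[0,0,0],[0,0,0]], "turn": [0,0,0,0,0,0]}}

```text
time_s: 25.0
eef_pos: [542.0, 300.8, 112.2]
ee_rot: [0.542, -0.542, 0.454, -0.454]
force: [-1.0, -0.0, 0.4]
grip_width: 0.418
```

Emit:
{"api": "drive_tool", "payload": {"gripper": [0.55,0.5,0.4,0.2,0,0,0,0,0,0], "offset": [[0,0,0],[0,0,0],[0,0,0],[0,0,0],[0,0,0],[0,0,0],[0,0,0],[0,0,0],[0,0,0],[0,0,0]], "turn": [0,0,0,0,0,0,0,0,0,0], "force": 20}}

```text
time_s: 25.83
eef_pos: [541.9, 300.7, 111.9]
ee_rot: [-0.542, 0.542, -0.454, 0.454]
force: [-0.2, 0.2, 0.1]
grip_width: 1.005
```

Emit:
{"api": "drive_tool", "payload": {"gripper": [0,0,0,0,0,0,0,0,0,0,0], "offset": [[0,-0.005,0],[0,-0.015,0],[0,-0.025,0],[0,-0.03,0],[0,-0.03,0],[0,-0.03,0],[0,-0.03,0],[0,-0.025,-0.005],[0,-0.01,-0.005],[0,0,0],[0,0,0]], "turn": [0,0,0,0,0,0,0,0,0,0,0]}}

```text
time_s: 26.75
eef_pos: [531.8, 299.0, 311.0]
ee_rot: [-0.542, 0.543, -0.454, 0.454]
force: [0.8, -0.0, -0.3]
grip_width: 1.002
```

Run:
```python
from h import *
s=ctrl.sense(); print(s['time_s'],s['eef_pos'],s['force'],s['grip_width'])
ims=[]
for n in ('wrist','top','side'):
    T=cam2world(n,s); rgb,d=ctrl.capture(n); cv2.imwrite(f'pics/{n}8.png',rgb[...,::-1]); ims.append(rgb[...,::-1])
    W=cloud(n,d,T)
    if n=='wrist':
        for z,nm in ((149,'barrel'),(19,'foot')):
            P=W[(abs(W[...,0]-541)<90)&(abs(W[...,1]-301)<55)&(abs(W[...,2]-z)<(4 if z>100 else 11))]
            if len(P): print(nm,len(P),cv2.minAreaRect(P[:,:2].astype(np.float32)),P[:,2].mean())
    for q in ('thermometer','hammer_head','shield_grip','spare_head','tin','wire_brush','mat'):
        for r in ctrl.pinpoint(n,q)[:1]: print(n,q,round(r['score'],2),tw(T,r['centre']).round(0))
cv2.imwrite('pics/c8.png',np.hstack([cv2.resize(ims[2][130:400,160:440],(420,405)),cv2.resize(ims[0],(380,405))]))
```

```text
26.75 [531.75495578 298.96248549 311.03568804] [ 0.78996547 -0.00923299 -0.25008722] 1.0017691426876367
barrel 5746 ((540.6363525390625, 301.65765380859375), (139.58663940429688, 35.9722900390625), 10.562830924987793) 150.28737060912704
foot 543 ((540.423828125, 301.76361083984375), (78.55517578125, 61.65574264526367), 11.310201644897461) 18.71335507225569
wrist thermometer 0.62 [539. 303.   3.]
wrist hammer_head 0.83 [566. 104.   1.]
wrist spare_head 0.62 [714. 312.  -3.]
wrist tin 0.58 [721. 157.   2.]
wrist wire_brush 0.64 [366. 107.   6.]
top thermometer 0.71 [544. 294.   2.]
top hammer_head 0.92 [570. 103.  -3.]
top shield_grip 0.7 [ 589. -309.  237.]
top spare_head 0.82 [717. 308.   1.]
top tin 0.91 [716. 153.  -6.]
top wire_brush 0.57 [364. 103.  -0.]
top mat 0.88 [551. 291.   0.]
side thermometer 0.86 [541. 303.   7.]
side hammer_head 0.85 [ 787. -292.   -1.]
side shield_grip 0.88 [ 594. -308.  238.]
side spare_head 0.81 [718. 317.  -0.]
side tin 0.87 [722. 149.   0.]
side wire_brush 0.79 [370. 111.   3.]
side mat 0.62 [547. 289.  -4.]
```

View pics/c8.png

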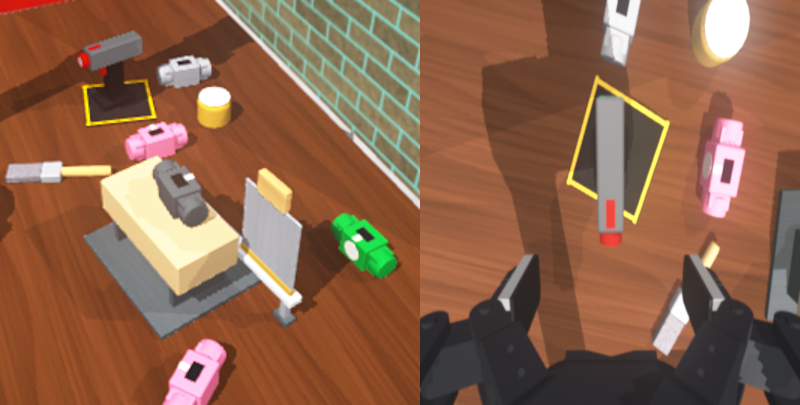

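The thermometer stands upright on its mat, the shield is fully open, the hammer head is in place, and the gripper is clear of everything.

```bash
python3 -c "
from rig import ctrl
print(ctrl.finish_job(), ctrl.sense()['time_s'])"
```

```text
the job is handed in; nothing more can be done
the job is handed in; nothing more can be done
```

I took the reading as asked and handed the job in at about 27 s, well under the 69 s limit.

- **Shield:** I slid it aside about 145 mm until about 29 N of resistance showed it had reached its stop. It was still there in the last pictures.
- **Reading:** I held the thermometer for about 3.5 s with the focus point about 1 mm from the measured spot centre. By the measured arm pose it was within 0.1° of square to the cheek and level. The camera calibration itself is only good to about 2 mm.
- **Thermometer:** I lowered it until the mat took its weight and the wrist force read about zero, then released it. In the last wrist view it stands upright on the mat at about (540.5, 301.7), about 4 mm from where it started and nearer the middle.
- **Hammer head and other things:** The arm went nowhere near the hammer head, which looks unmoved in the last side picture. The tin, brush, spare head and pink and green look-alikes are where they were, within the detection error.

One disagreement: in the last check the network's best "hammer_head" match in each view was one of the look-alikes, so I confirmed the real head by eye only. The wrist network also gave no match for the mat.

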